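# Tighten the tortilla press's clamping screw with a hex key

### The job

The tortilla press is loose on its shelf. Take the orange-headed hex key out of its wooden holder, feel for the recessed hex socket of the clamping screw inside the slot of the press's foot, and turn the screw clockwise until it is tight against its stop, a quarter turn at a time, letting go of the key after each quarter turn and taking hold of it afresh. Leave the key standing fully down in the screw and do not disturb the other kitchen things.

Things in the scene. Friction and masses are not known exactly. Their poses are not given: they have to be found in the camera images.
- key_head (a point): Centre of the key's head: an orange plastic block 28 x 28 mm (faces square to the point's x and y) and 42 mm tall, to be gripped across either pair of faces; z points up. It is 75 mm above the tip. Below it is a round collar 38 mm wide, 4 mm thick (50 to 54 mm above the tip). Key 96 mm tall, about 160 g, standing at the start in the holder with the collar resting on the holder's top.
- key_tip (a point): Centre of the key's lower end, 75 mm below key_head on the same axis; same axes as key_head. Upwards from it: a 4 mm cone (11 mm wide at the very tip, 17.6 mm at its top), then a steel hex shank 18 mm across flats (20.8 mm over corners) up to the collar, with a pair of flats square to x and the others every 60 degrees from it. At the start 8 mm above the work surface.
- holder: Fixed dark wood block 70 x 70 x 58 mm tall with a 25 mm upright round hole right through its middle; origin at the centre of its underside, z up.
- press: Fixed round aluminium tortilla press with a rectangular foot, 84 mm (x) by 104 mm (y) and 38 mm tall, with an open slot in its flat top. Origin on the work surface under the middle of the slot; z up, x from the foot towards the press's round plates, y along the slot. A small yellow line on the screw's face, 12 mm from the socket's centre, points along +y at screw value 0 and turns with the screw.
- slot_mouth (a point): Middle of the slot's mouth at the foot's top, 38 mm above press; axes as the press. Slot 30 mm wide (x), 48 mm long (y). 8 mm down, the screw's dark flat face fills its bottom; in that face is the hex socket, 19.2 mm across flats, 20 mm deep. It lies on the slot's centre line, anywhere up to 10 mm either way along y: feel for it; the key rides on the face and drops in at the socket.
- plates (a point): Centre of the top of the press's round plates, 48 mm above the work surface; plates 210 mm wide, 172 mm from the slot's middle along the press's x. Its lever and hinge stay below 75 mm.
- screw (a joint): Clamping screw's angle, rad, growing clockwise from above: 0 to 0.5 at start, 4.4 at its hard stop (tight). At value q the socket's flats are square to the press's x axis turned clockwise by q, and every 60 degrees from it. Turns stiffly (about 0.1 N m), stays where left, does not rise or sink. The key has about 7 degrees of play in it and, let go, stands in it leaning a few degrees at most.
- comal: Bystander: black steel griddle disc, 256 mm wide, 10 mm thick, on the grey gas burner at the far left; origin at the centre of its underside.
- basket: Bystander: lidded red plastic tortilla basket, 208 mm wide, 100 mm tall; origin at the centre of its underside.
- molcajete: Bystander: grey stone mortar bowl, 110 mm wide, 60 mm tall; origin at the centre of its underside.
- salsa: Bystander: amber glass jar, 60 mm wide, 110 mm tall; origin at the centre of its underside.
- salt: Bystander: white jar with blue cap, 48 mm wide, 90 mm tall; origin at the centre of its underside.
- spatula: Bystander: spatula lying flat on the work surface to the right; origin under its middle, x along it.
Mind the look-alikes: they are no part of the job. Leave any green or purple look-alike of the part that bears key_head alone.

How it is judged:
By the outcome, as a careful person would: the job done as asked, in the order asked, and still so for the second after the job is handed in, with the robot touching nothing.
It also fails if it takes over 72 s, if anything falls off the work surface, if the arm or the gripper's body presses on something with over 40 N, if the wrist force passes 120 N, or if a joint passes its speed limit or range.

### The arm

A 7-joint arm with a two-finger parallel gripper is mounted at the origin on the work surface. World frame = base frame: x ahead of the robot, y to its left, z up, the work surface at z = 0. Lengths are in m, angles in rad, forces in N, time in s.
With the tool pointing down it reaches from about 0.4 to 0.9 m from the base axis. Payload 5.6 kg.
Tool frame: the origin (TCP) lies on the centre line of the jaws, within the pads' length; the fingertips stand 22 mm ahead of it and the grasp point (between the pads) lies 3 mm ahead of it (ctrl.tip_reach is the z of the fingertips in the tool frame, in m); z points along the fingers, y is the line along which they close (so a half turn about z gives the same grasp; the last joint's range is limited). The gripper opens to 92 mm and grips with 3 to 60 N. Pads are 20 mm wide; open, the fingers measure 128 mm over their backs; the gripper's body (75 mm by 189 mm) begins 69 mm behind the grasp point.
Start: joints at [-1.334, 0.468, -0.012, 1.603, 0.006, 1.071, -0.056], TCP at [0.18, 0.625, 0.237] pointing down, gripper open.
Joint ranges: [-2.53, 2.53], [-0.31, 2.02], [-1.57, 1.55], [0.28, 2.44], [-1.29, 4.43], [0.15, 1.84], [-2.92, 2.92]. Speed limits (rad/s): [2.57, 2.57, 3.14, 3.14, 3.14, 3.14, 3.14].

### API

Orientations are given as a rotation vector (axis times angle).
In Python, from plant import ctrl, cams gives the robot as it stands.
- The arm moves only by the shell command python3 -m inch 'ROWS' [FORCE]. ROWS is JSON, a list of rows, each an object of numbers: "dx", "dy", "dz": the shift along the tool's x, y, z in m; "yaw": the turn about the tool's z in degrees; "grip": the finger opening in m, from 0 to 0.0919. In form: [{"dx": .., "dy": .., "dz": .., "yaw": .., "grip": ..}, ...]. A call has 1 to 10 rows; each row shifts and turns the commanded pose from where the row before left it, along the tool's axes as they then stand; what a row does not reach is not made up. A row lasts 1/12 s, in which the tool goes at most 41.7 mm and 7.16 degrees, less where a joint would pass 70% of its speed; a pose out of reach is approached as far as the arm can. A call with a gripper value outside its range is refused whole. The fingers move at their own pace and stop on an object; FORCE is the grip in N (left out, the last holds). Time passes only in rows, so rows that do not move let the fingers close. It gives the time, the measured TCP pose, the force, the opening and the grip force at its end, in the units of the state.
- ctrl.get_state(): the state, without advancing time (a new reading comes with each control period).
- cams.capture(name): name is "side" or "top" or "wrist"; returns the picture (384x512x3 uint8, red, green, blue); there is no depth.
- cams.get_calibration(name): a dict with "camera_matrix" (3x3 intrinsics, pixels), "rvec" (rotation vector, rad) and "tvec" (3), from world to camera coordinates, as OpenCV has them; the wrist camera has in their place "T_tool_cam" (4x4, takes a point from camera to tool coordinates, whose origin is the TCP and whose axes are the flange's). Camera axes: x right, y down, z forward; pixel columns grow to the right and rows downward; lengths in m; the calibration is good to about 2 mm. The wrist camera is an equidistant fisheye: a pixel r from the principal point sees the ray r / f radians off the axis. A picture is of the moment at which its call begins: read the wrist's pose just before it. get_calibration takes no time and is no camera call.
- ctrl.finish_job(): hands the job in; it is judged then, once.
Trained networks look in the newest picture that a camera, given by its name, has taken for a name from the list of things; names that differ only in an ending like _2 or _b are one class to them, and where a whole thing is asked for, a point or a joint stands for the part that bears it (a point fixed in the world has none). Each returns a list of dicts, best first, with "score" (0 to 1); they miss things now and then, are a little off and sometimes report something else, mostly with a low value. They report only what shows in the picture. A call takes as long as a camera call. They do not tell look-alikes from the thing itself.
- cams.boxes_of(camera, label): "pixel" ([row, column] in pixels, amid what is visible of it).
- cams.trace(camera, label): "pixels" (384x512 bool, what is visible of it) and "pixel" ([row, column] in pixels, amid what is visible of it).
- cams.place_of(camera, label): "pixel" ([row, column] in pixels: a listed point, or the origin of a listed thing).
The state is a dict: "time_s": time; "joints": joint angles; "dq": joint speeds; "effort": joint torques, N m; "ee_pos": TCP position; "eef_rot": TCP orientation; "wrist_force": force on the tool from outside, world axes, zero at the start; "wrist_torque": the same for the moment, N m; "gripper_width": finger opening in m; "grasp_force": force on a finger pad.
Only numpy, scipy, OpenCV 4.12 (cv2) and the standard library are available. Lean on these libraries where they do the work, as an engineer would, in place of code of your own. Each camera call takes 0.05 s, during which the arm holds its last target. There are 200 camera calls.

## Working session

There is one attempt and no reset: what is moved stays moved. The work goes in short steps, Python scripts to look and compute and a shell command to move; the robot and the scene stay as the last step left them, time stands still between calls to the robot, and variables do not carry over. Pictures are saved under pics/ and viewed, at most 10 in all, crops included, and the job is handed in when it is done.

```bash
mkdir -p pics; ls; python3 - <<'E'
from plant import ctrl,cams
import cv2,numpy as np
s=ctrl.get_state();print({k:np.round(v,3).tolist() for k,v in s.items()}, ctrl.tip_reach)
ims=[]
for c in ['top','side']:
    im=cams.capture(c);ims.append(im)
    for l in ['key_head','key_tip','holder','press','slot_mouth','plates']:
        r=cams.place_of(c,l);print(c,l,[(np.round(d['pixel'],1).tolist(),round(d['score'],2)) for d in r[:4]])
    k=cams.get_calibration(c);print(np.round(k['camera_matrix'],1).tolist(),np.round(k['rvec'],3),np.round(k['tvec'],3))
    cv2.imwrite(f'pics/{c}0.png',cv2.cvtColor(im,cv2.COLOR_RGB2BGR))
k=cams.get_calibration('wrist');print({a:np.round(b,4).tolist() for a,b in k.items()})
print(ctrl.get_state()['time_s'])
E
```

```text
pics
{'time_s': 0.0, 'joints': [-1.334, 0.468, -0.012, 1.604, 0.006, 1.071, -0.056], 'dq': [0.0, 0.001, -0.002, -0.0, 0.001, 0.0, -0.0], 'effort': [0.0, -52.058, -0.013, -24.376, -0.057, 0.017, 0.0], 'ee_pos': [0.179, 0.624, 0.236], 'eef_rot': [-0.438, -3.111, 0.003], 'wrist_force': [1.048, 0.252, 0.735], 'wrist_torque': [0.026, -0.032, 0.01], 'grasp_force': 0.0, 'gripper_width': 0.092} 0.022
top key_head [([253.4, 339.1], 0.69), ([228.1, 262.6], 0.65), ([226.4, 300.6], 0.63), ([255.6, 300.1], 0.55)]
top key_tip [([222.5, 298.3], 0.64)]
top holder [([225.6, 300.0], 0.91)]
top press [([200.3, 235.7], 0.95)]
top slot_mouth [([197.7, 233.2], 0.58)]
top plates [([145.4, 250.1], 0.74)]
[[375.0, 0.0, 252.8], [0.0, 375.0, 190.5], [0.0, 0.0, 1.0]] [ 2.132 -2.182  0.105] [0.022 0.558 1.172]
side key_head [([231.0, 217.4], 0.85), ([262.0, 178.0], 0.74), ([206.2, 216.6], 0.58), ([216.2, 185.5], 0.54)]
side key_tip [([236.7, 188.8], 0.76), ([233.2, 215.9], 0.7), ([257.0, 183.1], 0.64), ([282.3, 180.1], 0.64)]
side holder [([261.1, 221.5], 0.94)]
side press [([208.5, 240.6], 0.75)]
side slot_mouth [([198.8, 244.8], 0.96)]
side plates [([201.1, 299.4], 0.92), ([360.8, 216.7], 0.64)]
[[417.9, 0.0, 255.3], [0.0, 417.9, 190.3], [0.0, 0.0, 1.0]] [ 2.136 -0.091  0.018] [-0.547  0.125  1.206]
{'camera_matrix': [[297.3186, 0.0, 253.6789], [0.0, 297.3186, 188.1158], [0.0, 0.0, 1.0]], 'T_tool_cam': [[-0.0006, -0.9627, -0.2704, 0.0764], [1.0, -0.0007, 0.0002, -0.0005], [-0.0004, -0.2704, 0.9627, -0.1465], [0.0, 0.0, 0.0, 1.0]]}
0.7
```

View pics/top0.png

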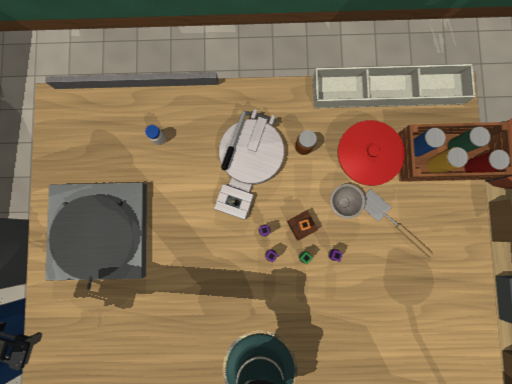

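View pics/side0.png

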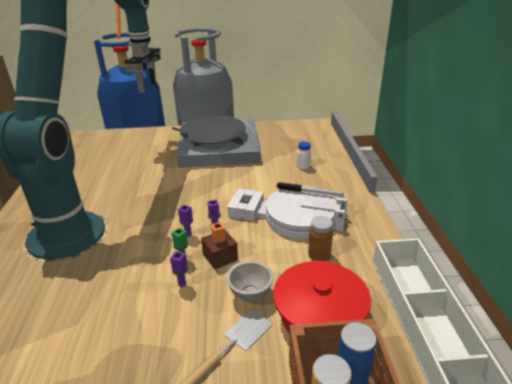

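The top view has five possible heads: orange in the wooden holder at (226,303), purple at (230,264), (255,271) and (254,335), and green at (257,306). In the side view the orange head is at (233,218). I choose the orange one in the dark wood block and will check it with a crop.

```bash
cat > h.py <<'E'
from plant import ctrl,cams
import cv2,numpy as np
from scipy.spatial.transform import Rotation as R
def pose():
    s=ctrl.get_state();return np.array(s['ee_pos']),R.from_rotvec(s['eef_rot']).as_matrix()
def ray(c,rc,P=None):
    k=cams.get_calibration(c);K=k['camera_matrix'];x=(rc[1]-K[0][2])/K[0][0];y=(rc[0]-K[1][2])/K[1][1]
    if c=='wrist':
        p,Rt=P;th=np.hypot(x,y);s=np.sin(th)/th if th>1e-9 else 1
        d=np.array([x*s,y*s,np.cos(th)]);T=np.array(k['T_tool_cam'])
        return p+Rt@T[:3,3],Rt@T[:3,:3]@d
    Rm=R.from_rotvec(np.ravel(k['rvec'])).as_matrix();return -Rm.T@np.ravel(k['tvec']),Rm.T@np.array([x,y,1])
def onz(c,rc,z,P=None):
    o,d=ray(c,rc,P);return o+d*(z-o[2])/d[2]
def yaw_of(Rt): # world angle of tool x (deg)
    return np.degrees(np.arctan2(Rt[1,0],Rt[0,0]))
def save(n,im,box=None,sc=1):
    if box: im=im[box[0]:box[1],box[2]:box[3]]
    cv2.imwrite('pics/'+n,cv2.cvtColor(cv2.resize(im,None,fx=sc,fy=sc,interpolation=cv2.INTER_CUBIC),cv2.COLOR_RGB2BGR))
def orange(im):
    h=cv2.cvtColor(im,cv2.COLOR_RGB2HSV);return cv2.inRange(h,(6,170,140),(18,255,255))
E
python3 - <<'E'
from h import *
im=cv2.cvtColor(cv2.imread('pics/top0.png'),cv2.COLOR_BGR2RGB)
m=orange(im);m[:, :280]=0;m[:,330:]=0;m[:200]=0;m[250:]=0
r,c=np.nonzero(m);print('orange',r.mean(),c.mean(),len(r),np.ptp(r),np.ptp(c))
print('key',onz('top',(r.mean(),c.mean()),.09))
print('holder',onz('top',(225.6,300),0),'slot',onz('top',(197.7,233.2),.038),onz('side',(198.8,244.8),.038))
for n,z in (('plates',.048),):print(n,onz('top',(145.4,250.1),z),onz('side',(201.1,299.4),z))
p,Rt=pose();print('tool',p,yaw_of(Rt),Rt.round(3).tolist())
save('crop1.png',im,(180,280,210,360),5)
E
```

```text
orange 224.6271186440678 304.23728813559325 59 9 11
key [ 0.44499426 -0.14408695  0.09      ]
holder [ 0.44373579 -0.14113249  0.        ] slot [0.5363792  0.07216825 0.038     ] [0.52221446 0.0693328  0.038     ]
plates [0.70247886 0.01452868 0.048     ] [0.68183428 0.02474997 0.048     ]
tool [0.17951719 0.62472509 0.23661231] 163.96623682454896 [[-0.961, 0.276, 0.0], [0.276, 0.961, 0.0], [-0.0, 0.0, -1.0]]
```

View pics/crop1.png

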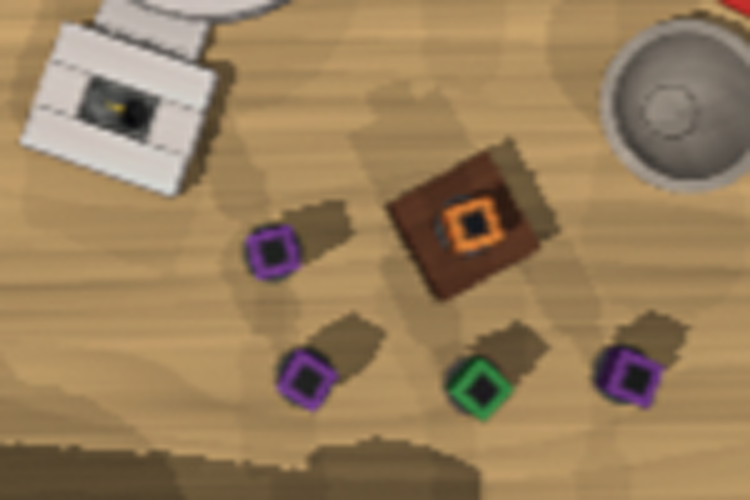

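The crop shows the orange square head at about (470,222) in the dark wood block, with purple keys at (272,252), (307,380) and (630,377) and the green one at (483,388). The orange key is the right one. The wrist camera will look at the slot on the way.

```bash
python3 -m inch '[{"dx":-0.0272,"dy":-0.0243},{"dx":-0.0272,"dy":-0.0243},{"dx":-0.0272,"dy":-0.0243},{"dx":-0.0272,"dy":-0.0243},{"dx":-0.0272,"dy":-0.0243},{"dx":-0.0272,"dy":-0.0243},{"dx":-0.0272,"dy":-0.0243},{"dx":-0.0272,"dy":-0.0243},{"dx":-0.0272,"dy":-0.0243}]'
python3 -m inch '[{"dx":-0.0272,"dy":-0.0243},{"dx":-0.0272,"dy":-0.0243},{"dx":-0.0272,"dy":-0.0243},{"dx":-0.0272,"dy":-0.0243},{"dx":-0.0272,"dy":-0.0243},{"dx":-0.0272,"dy":-0.0243},{"dx":-0.0272,"dy":-0.0243},{"dx":-0.0272,"dy":-0.0243},{"dx":-0.0272,"dy":-0.0243},{"dx":0}]'
python3 - <<'E'
from h import *
P=pose();im=cams.capture('wrist');print(P[0],yaw_of(P[1]),ctrl.get_state()['joints'])
for l,z in (('slot_mouth',.038),('plates',.048),('press',0)):
    print(l,[(d['pixel'],d['score'],onz('wrist',d['pixel'],z,P).round(4)) for d in cams.place_of('wrist',l)[:2]])
r=cams.place_of('wrist','slot_mouth');y,x=map(int,r[0]['pixel']) if r else (190,254)
cv2.imwrite('w1.png',cv2.cvtColor(im,cv2.COLOR_RGB2BGR));print(y,x)
y0,x0=max(0,y-60),max(0,x-80);print(y0,x0);save('w1c.png',im,(y0,y0+120,x0,x0+160),5)
E
```

```text
[0.17951719 0.62472509 0.23661231] 163.96623682454896 [-1.33401213  0.46747157 -0.01160772  1.60272091  0.00598343  1.07141666
 -0.05631525]
slot_mouth []
plates []
press []
190 254
130 174schema error: expected keys dx, dy, dz, yaw, grip
schema error: expected keys dx, dy, dz, yaw, grip
```

View pics/w1c.png

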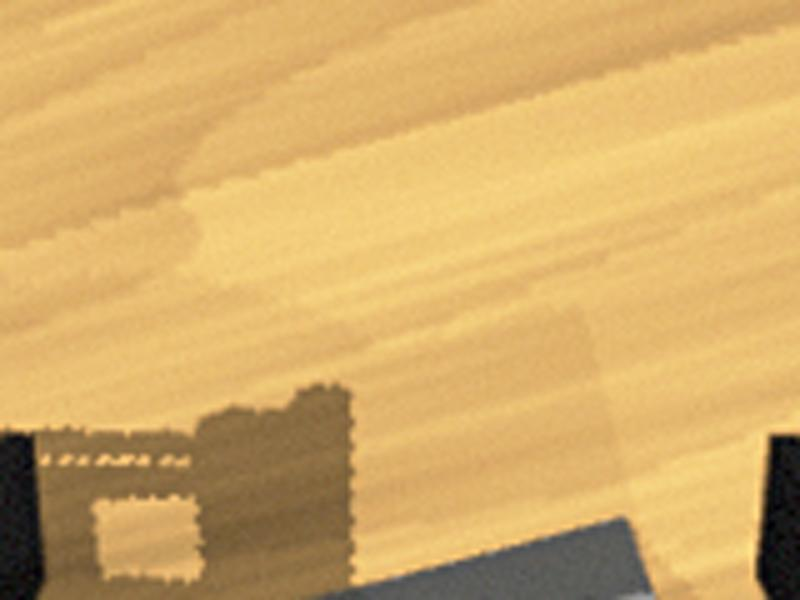

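The moves were refused because every row needs all five keys. The picture shows only the bare table and the burner's corner at lower right.

```bash
python3 -m inch '[{"dx":-0.0272,"dy":-0.0243,"dz":0,"yaw":0,"grip":0.09},{"dx":-0.0272,"dy":-0.0243,"dz":0,"yaw":0,"grip":0.09},{"dx":-0.0272,"dy":-0.0243,"dz":0,"yaw":0,"grip":0.09},{"dx":-0.0272,"dy":-0.0243,"dz":0,"yaw":0,"grip":0.09},{"dx":-0.0272,"dy":-0.0243,"dz":0,"yaw":0,"grip":0.09},{"dx":-0.0272,"dy":-0.0243,"dz":0,"yaw":0,"grip":0.09},{"dx":-0.0272,"dy":-0.0243,"dz":0,"yaw":0,"grip":0.09},{"dx":-0.0272,"dy":-0.0243,"dz":0,"yaw":0,"grip":0.09},{"dx":-0.0272,"dy":-0.0243,"dz":0,"yaw":0,"grip":0.09}]' && 
python3 -m inch '[{"dx":-0.0272,"dy":-0.0243,"dz":0,"yaw":0,"grip":0.09},{"dx":-0.0272,"dy":-0.0243,"dz":0,"yaw":0,"grip":0.09},{"dx":-0.0272,"dy":-0.0243,"dz":0,"yaw":0,"grip":0.09},{"dx":-0.0272,"dy":-0.0243,"dz":0,"yaw":0,"grip":0.09},{"dx":-0.0272,"dy":-0.0243,"dz":0,"yaw":0,"grip":0.09},{"dx":-0.0272,"dy":-0.0243,"dz":0,"yaw":0,"grip":0.09},{"dx":-0.0272,"dy":-0.0243,"dz":0,"yaw":0,"grip":0.09},{"dx":-0.0272,"dy":-0.0243,"dz":0,"yaw":0,"grip":0.09},{"dx":-0.0272,"dy":-0.0243,"dz":0,"yaw":0,"grip":0.09},{"dx":0,"dy":0,"dz":0,"yaw":0,"grip":0.09}]'
python3 - <<'E'
from h import *
P=pose();im=cams.capture('wrist');print(P[0],yaw_of(P[1]),ctrl.get_state()['joints'])
for l,z in (('slot_mouth',.038),('plates',.048),('press',0)):
    print(l,[(d['pixel'],d['score'],onz('wrist',d['pixel'],z,P).round(4)) for d in cams.place_of('wrist',l)[:2]])
r=cams.place_of('wrist','slot_mouth');y,x=map(int,r[0]['pixel']) if r else (190,254)
cv2.imwrite('w1.png',cv2.cvtColor(im,cv2.COLOR_RGB2BGR));print(y,x)
y0,x0=max(0,y-60),max(0,x-80);print(y0,x0);save('w1c.png',im,(y0,y0+120,x0,x0+160),5)
E
```

```text
time_s: 1.7
ee_pos: [0.3551, 0.3454, 0.2369]
eef_rot: [0.438, 3.111, 0.001]
wrist_force: [0.6, 0.2, -0.6]
gripper_width: 0.0899
grasp_force: 0.0
time_s: 2.53
ee_pos: [0.5325, 0.0616, 0.2372]
eef_rot: [0.453, 3.105, -0.004]
wrist_force: [0.4, -0.6, -0.1]
gripper_width: 0.0895
grasp_force: 0.0
[0.53248156 0.06160437 0.2372139 ] 163.40102903818183 [-0.45529773  0.27304927  0.32181998  1.90396454 -0.1009576   0.97931652
  1.19548011]
slot_mouth [([160.6, 257.8], 0.81, array([0.5219, 0.0689, 0.038 ]))]
plates [([288.4, 250.4], 0.66, array([0.6843, 0.0107, 0.048 ]))]
press [([156.9, 259.7], 0.57, array([0.5249, 0.0711, 0.    ]))]
160 257
100 177
```

View pics/w1c.png

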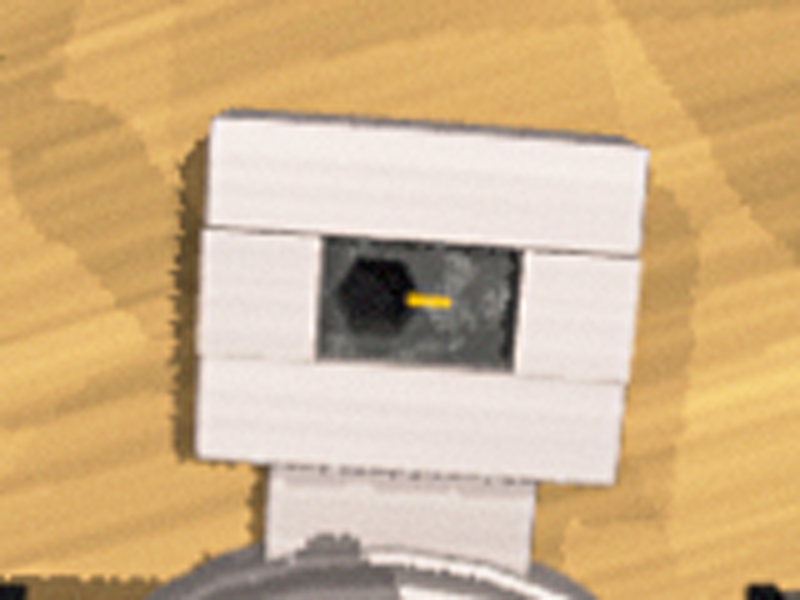

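The wrist view shows the foot and slot (crop corners (320,238), (523,250), (516,370), (318,357)). The hex socket is at about (377,296) and the yellow line runs from (408,299) to (450,303), almost parallel to the slot.

```bash
cat >> h.py <<'E'
def sqdir(pts): pass
E
python3 - <<'E'
from h import *
from scipy.spatial.transform import Rotation as R
P=(np.array([0.53248156,0.06160437,0.2372139]),R.from_rotvec([0.453,3.105,-0.004]).as_matrix())
f=lambda x,y,z:onz('wrist',(100+(y-2)/5,177+(x-2)/5),z,P)[:2]
c=[f(320,238,.038),f(523,250,.038),f(516,370,.038),f(318,357,.038)]
print('slot c',np.mean(c,0),[np.linalg.norm(c[i]-c[i-1]).round(4) for i in range(4)])
F=[f(213,117,.038),f(648,150,.038),f(615,484,.038),f(198,459,.038)]
print('foot c',np.mean(F,0),[np.linalg.norm(F[i]-F[i-1]).round(4) for i in range(4)])
a=lambda v:np.degrees(np.arctan2(v[1],v[0]))
print('y dir slot',a(c[1]-c[0]),a(c[2]-c[3]),'foot',a(F[1]-F[0]),a(F[2]-F[3]),'x',a(F[3]-F[0])+90,a(F[2]-F[1])+90)
im=cv2.cvtColor(cv2.imread('w1.png'),cv2.COLOR_BGR2RGB);h=cv2.cvtColor(im,cv2.COLOR_RGB2HSV)
m=cv2.inRange(h,(20,150,120),(32,255,255))[140:175,245:275];r,q=np.nonzero(m);print(len(r))
w=np.array([onz('wrist',(i+140,j+245),.03,P)[:2] for i,j in zip(r,q)])
v=np.linalg.svd(w-w.mean(0))[2][0];print('line',w.mean(0),a(v))
s=f(377,296,.03);print('socket',s,'line from socket',a(w.mean(0)-s),np.linalg.norm(w.mean(0)-s))
yd=(c[1]-c[0]);yd/=np.linalg.norm(yd);print('socket y offset',(s-np.mean(c,0))@yd)
# key
print('key rel', np.array([.445,-.1435])-P[0][:2], P[1].round(4).tolist())
d=np.r_[np.array([.445,-.1435])-P[0][:2],0];print('tool',(P[1].T@d).round(4))
E
```

```text
slot c [0.52259778 0.0721279 ] [np.float64(0.0286), np.float64(0.0477), np.float64(0.029), np.float64(0.0474)]
foot c [0.52286275 0.07203536] [np.float64(0.0829), np.float64(0.1017), np.float64(0.0819), np.float64(0.1022)]
y dir slot 70.07729858828044 69.5780858161519 foot 69.23800886121832 69.79537932966932 x 69.42886153847678 69.83156406661422
15
line [0.5235834 0.0736528] -107.92996666542938
socket [0.51926775 0.06259776] line from socket 68.67541874593257 0.011867545470902489
socket y offset -0.010094506965205575
key rel [-0.08748156 -0.20510437] [[-0.9583, 0.2857, 0.0033], [0.2857, 0.9583, -0.0031], [-0.004, -0.002, -1.0]]
tool [ 0.0252 -0.2215  0.0003]
```

```bash
python3 -m inch '[{"dx":0.0042,"dy":-0.037,"dz":0,"yaw":0,"grip":0.09},{"dx":0.0042,"dy":-0.037,"dz":0,"yaw":0,"grip":0.09},{"dx":0.0042,"dy":-0.037,"dz":0,"yaw":0,"grip":0.09},{"dx":0.0042,"dy":-0.037,"dz":0,"yaw":0,"grip":0.09},{"dx":0.0042,"dy":-0.037,"dz":0,"yaw":0,"grip":0.09},{"dx":0.0042,"dy":-0.037,"dz":0,"yaw":0,"grip":0.09},{"dx":0,"dy":0,"dz":0,"yaw":0,"grip":0.09},{"dx":0,"dy":0,"dz":0,"yaw":0,"grip":0.09}]'
python3 - <<'E'
from h import *
P=pose();im=cams.capture('wrist');print(P[0],yaw_of(P[1]),ctrl.get_state()['joints'])
m=orange(im);n,lab,st,ce=cv2.connectedComponentsWithStats(m);i=1+np.argmax(st[1:,4]);print(st[i],ce[i])
pts=np.argwhere(lab==i)
w=np.array([onz('wrist',p,.104,P)[:2] for p in pts])
rc=cv2.minAreaRect((w*1000).astype(np.float32));print('rect mm',rc)
print('place',[(d['pixel'],onz('wrist',d['pixel'],.083,P).round(4)) for d in cams.place_of('wrist','key_head')[:5]],[(d['pixel'],onz('wrist',d['pixel'],.0,P).round(4)) for d in cams.place_of('wrist','holder')[:1]])
r,c=map(int,ce[i][::-1]);print(r,c);cv2.imwrite('w2.png',cv2.cvtColor(im,cv2.COLOR_RGB2BGR));save('w2c.png',im,(max(0,r-50),r+50,max(0,c-65),c+65),6)
E
```

```text
time_s: 3.45
ee_pos: [0.4432, -0.1376, 0.2369]
eef_rot: [0.441, 3.11, 0.001]
wrist_force: [0.1, 0.4, -0.7]
gripper_width: 0.09
grasp_force: 0.0
[ 0.44318253 -0.13762143  0.23692179] 163.85215998320726 [-0.18393997  0.14706855  0.45387594  2.06522883 -0.08054624  0.94502478
  1.60471268]
[230 162  38  44 773] [248.49935317 182.84087969]
rect mm ((439.9552001953125, -142.32688903808594), (33.790855407714844, 31.557626724243164), 16.108348846435547)
place [([181.4, 246.8], array([ 0.4419, -0.145 ,  0.083 ])), ([139.8, 348.5], array([ 0.4281, -0.0302,  0.083 ])), ([121.6, 142.6], array([ 0.3486, -0.232 ,  0.083 ])), ([92.1, 225.3], array([ 0.3475, -0.1396,  0.083 ])), ([70.7, 317.1], array([ 0.3508, -0.0446,  0.083 ]))] [([166.2, 251.9], array([ 0.4439, -0.1405,  0.    ]))]
182 248
```

View pics/w2c.png

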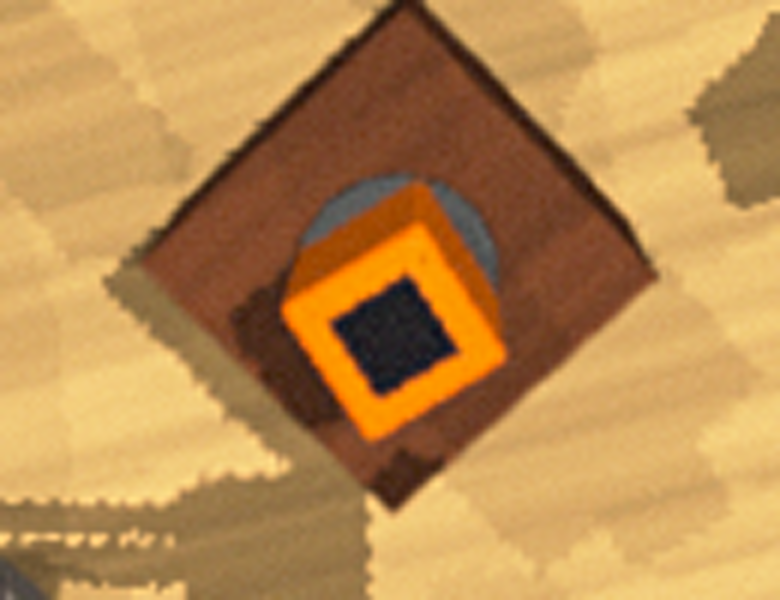

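The crop shows the orange head's top face with corners at (422,222), (506,355), (372,442) and (283,306), the grey collar behind it, and the wooden holder.

```bash
python3 - <<'E'
from h import *
P=(np.array([0.44318253,-0.13762143,0.23692179]),R.from_rotvec([0.441,3.11,0.001]).as_matrix())
f=lambda x,y,z:onz('wrist',(132+(y-2.5)/6,183+(x-2.5)/6),z,P)[:2]
c=[f(422,222,.104),f(506,355,.104),f(372,442,.104),f(283,306,.104)]
a=lambda v:np.degrees(np.arctan2(v[1],v[0]))%90
C=np.mean(c,0);print('key',C,[np.linalg.norm(c[i]-c[i-1]).round(4) for i in range(4)],'ang mod 90',[a(c[i]-c[i-1]).round(1) for i in range(4)])
d=P[1].T@np.r_[C-P[0][:2],0];print('tool shift',d.round(4),'tool yaw',yaw_of(P[1]))
E
```

```text
key [ 0.44261236 -0.14303091] [np.float64(0.0265), np.float64(0.0261), np.float64(0.0266), np.float64(0.0273)] ang mod 90 [np.float64(15.4), np.float64(15.5), np.float64(18.1), np.float64(15.3)]
tool shift [-0.001  -0.0054 -0.    ] tool yaw 163.85844970108639
```

Rotate −32° so the tool aligns with the faces, then go down, straddle the head and close.

```bash
python3 -m inch '[{"dx":-0.001,"dy":-0.0054,"dz":0,"yaw":0,"grip":0.065},{"dx":0,"dy":0,"dz":0.02,"yaw":-6.4,"grip":0.065},{"dx":0,"dy":0,"dz":0.02,"yaw":-6.4,"grip":0.065},{"dx":0,"dy":0,"dz":0.02,"yaw":-6.4,"grip":0.065},{"dx":0,"dy":0,"dz":0.02,"yaw":-6.4,"grip":0.065},{"dx":0,"dy":0,"dz":0.02,"yaw":-6.4,"grip":0.065},{"dx":0,"dy":0,"dz":0.02,"yaw":0,"grip":0.065},{"dx":0,"dy":0,"dz":0.015,"yaw":0,"grip":0.065},{"dx":0,"dy":0,"dz":0.013,"yaw":0,"grip":0.065},{"dx":0,"dy":0,"dz":0,"yaw":0,"grip":0.065}]' 40
python3 -m inch '[{"dx":0,"dy":0,"dz":0,"yaw":0,"grip":0.065},{"dx":0,"dy":0,"dz":0,"yaw":0,"grip":0.015},{"dx":0,"dy":0,"dz":0,"yaw":0,"grip":0.015},{"dx":0,"dy":0,"dz":0,"yaw":0,"grip":0.015},{"dx":0,"dy":0,"dz":0,"yaw":0,"grip":0.015},{"dx":0,"dy":0,"dz":0,"yaw":0,"grip":0.015},{"dx":0,"dy":0,"dz":0,"yaw":0,"grip":0.015}]' 40
```

```text
time_s: 4.43
ee_pos: [0.442, -0.1416, 0.0863]
eef_rot: [0.439, -3.106, -0.002]
wrist_force: [-0.4, 0.3, 0.7]
gripper_width: 0.065
grasp_force: 0.0
time_s: 5.02
ee_pos: [0.4435, -0.1429, 0.089]
eef_rot: [-0.436, 3.11, -0.001]
wrist_force: [0.0, 1.3, 3.8]
gripper_width: 0.0278
grasp_force: 40.0
```

```bash
python3 -m inch '[{"dx":0,"dy":0,"dz":-0.03,"yaw":0,"grip":0.015},{"dx":0,"dy":0,"dz":-0.035,"yaw":0,"grip":0.015},{"dx":0,"dy":0,"dz":-0.035,"yaw":0,"grip":0.015},{"dx":0,"dy":0,"dz":-0.03,"yaw":0,"grip":0.015}]' 40
python3 -m inch '[{"dx":-0.0217,"dy":0.0295,"dz":0,"yaw":0,"grip":0.015},{"dx":-0.0217,"dy":0.0295,"dz":0,"yaw":0,"grip":0.015},{"dx":-0.0217,"dy":0.0295,"dz":0,"yaw":0,"grip":0.015},{"dx":-0.0217,"dy":0.0295,"dz":0,"yaw":0,"grip":0.015},{"dx":-0.0217,"dy":0.0295,"dz":0,"yaw":0,"grip":0.015},{"dx":-0.0217,"dy":0.0295,"dz":0,"yaw":0,"grip":0.015},{"dx":0,"dy":0,"dz":0,"yaw":6.9,"grip":0.015},{"dx":0,"dy":0,"dz":0,"yaw":0,"grip":0.015},{"dx":0,"dy":0,"dz":0,"yaw":0,"grip":0.015}]' 40
python3 - <<'E'
from h import *
P=pose();im=cams.capture('wrist');t=cams.capture('side');print(P[0],yaw_of(P[1])%360)
m=orange(im);n,lab,st,ce=cv2.connectedComponentsWithStats(m);i=1+np.argmax(st[1:,4]);print(st[i],ce[i])
a=cv2.resize(im[150:384,150:360],None,fx=2,fy=2);
m2=orange(t);m2[:,:150]=0;m2[:,400:]=0;r,c=np.nonzero(m2);print(len(r),r.mean(),c.mean());r,c=int(r.mean()),int(c.mean())
b=cv2.resize(t[r-25:r+53,c-30:c+30],None,fx=6,fy=6,interpolation=cv2.INTER_CUBIC)
save('w3.png',np.hstack([a,b]))
d=np.r_[np.array([.5199,.0630])-P[0][:2],0];print((P[1].T@d).round(4))
E
```

```text
time_s: 5.35
ee_pos: [0.4429, -0.1429, 0.2204]
eef_rot: [-0.436, 3.111, -0.0]
wrist_force: [0.7, -0.1, -2.7]
gripper_width: 0.0278
grasp_force: 40.0
time_s: 6.1
ee_pos: [0.5191, 0.0628, 0.2181]
eef_rot: [0.253, -3.13, 0.001]
wrist_force: [-0.4, 0.0, -0.8]
gripper_width: 0.0279
grasp_force: 40.0
[0.51911658 0.062789   0.21806865] 189.23032738540545
[ 227  210   55   73 2802] [253.90114204 242.26445396]
25 269.24 301.88
[-0.0008  0.0001 -0.    ]
```

View pics/w3.png

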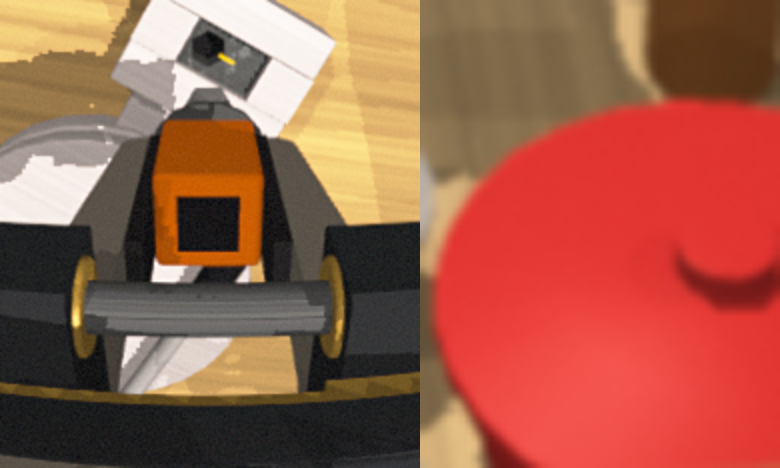

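The left panel shows the key held square with its shank tip at about (210,95), and the socket beyond it at (208,43) with the yellow line. The right panel missed and shows only the basket. I'll zoom on the shank to tell the hex orientation.

```bash
python3 - <<'E'
from h import *
im=cams.capture('wrist');cv2.imwrite('w4full.png',cv2.cvtColor(im,cv2.COLOR_RGB2BGR))
c=im[155:235,205:305].astype(float);c=np.clip(255*(c/255)**.6,0,255).astype(np.uint8)
save('w4.png',c,None,7)
E
```

```text
(no output)
```

View pics/w4.png

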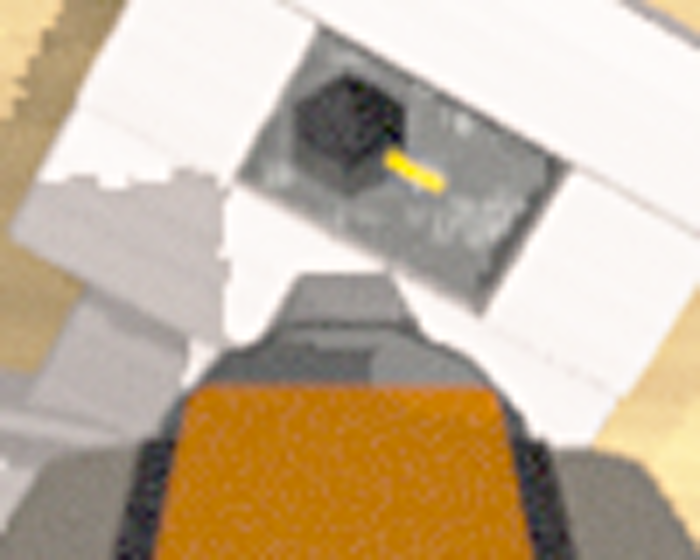

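The zoom shows the tip at about (348,275) just before the slot, and the socket centre at about (350,133) with the line at (415,170). The flats can't be read reliably, so I'll feel for it: shift by −2 and +0.5 mm, go down, and press gently.

```bash
python3 -m inch '[{"dx":-0.002,"dy":0.0005,"dz":0.03,"yaw":0,"grip":0.015},{"dx":0,"dy":0,"dz":0.03,"yaw":0,"grip":0.015},{"dx":0,"dy":0,"dz":0.03,"yaw":0,"grip":0.015},{"dx":0,"dy":0,"dz":0.012,"yaw":0,"grip":0.015},{"dx":0,"dy":0,"dz":0,"yaw":0,"grip":0.015},{"dx":0,"dy":0,"dz":0,"yaw":0,"grip":0.015}]' 40
python3 -m inch '[{"dx":0,"dy":0,"dz":0.0015,"yaw":0,"grip":0.015},{"dx":0,"dy":0,"dz":0.0015,"yaw":0,"grip":0.015},{"dx":0,"dy":0,"dz":0.0015,"yaw":0,"grip":0.015},{"dx":0,"dy":0,"dz":0.0015,"yaw":0,"grip":0.015},{"dx":0,"dy":0,"dz":0,"yaw":0,"grip":0.015}]' 40
python3 -m inch '[{"dx":0,"dy":0,"dz":0.0015,"yaw":0,"grip":0.015},{"dx":0,"dy":0,"dz":0.0015,"yaw":0,"grip":0.015},{"dx":0,"dy":0,"dz":0.001,"yaw":0,"grip":0.015},{"dx":0,"dy":0,"dz":0,"yaw":0,"grip":0.015}]' 40
```

```text
time_s: 6.75
ee_pos: [0.5214, 0.063, 0.1165]
eef_rot: [0.247, -3.131, 0.001]
wrist_force: [0.6, -0.2, -1.7]
gripper_width: 0.0278
grasp_force: 40.0
time_s: 7.17
ee_pos: [0.5217, 0.0641, 0.1108]
eef_rot: [-0.249, 3.131, 0.0]
wrist_force: [-0.1, 0.1, -2.2]
gripper_width: 0.0274
grasp_force: 40.0
time_s: 7.5
ee_pos: [0.5216, 0.0639, 0.107]
eef_rot: [0.248, -3.132, 0.0]
wrist_force: [-1.3, 0.2, 3.1]
gripper_width: 0.028
grasp_force: 40.0
```

The cone has gone about 4 mm past the face, so it is in the socket. I'll press a little more to see whether the hex is aligned.

```bash
python3 -m inch '[{"dx":0,"dy":0,"dz":0.001,"yaw":0,"grip":0.015},{"dx":0,"dy":0,"dz":0.001,"yaw":0,"grip":0.015},{"dx":0,"dy":0,"dz":0.001,"yaw":0,"grip":0.015},{"dx":0,"dy":0,"dz":0,"yaw":0,"grip":0.015}]' 40
```

```text
time_s: 7.83
ee_pos: [0.5219, 0.0637, 0.1063]
eef_rot: [-0.248, 3.132, 0.001]
wrist_force: [-7.7, -1.8, 24.6]
gripper_width: 0.0278
grasp_force: 40.0
```

It is resisting, so I'll shift 1 mm to relieve the lateral force and then turn clockwise 30° under light pressure.

```bash
python3 -m inch '[{"dx":0.001,"dy":0,"dz":-0.001,"yaw":5,"grip":0.015},{"dx":0,"dy":0,"dz":0,"yaw":5,"grip":0.015},{"dx":0,"dy":0,"dz":0,"yaw":5,"grip":0.015},{"dx":0,"dy":0,"dz":0,"yaw":5,"grip":0.015},{"dx":0,"dy":0,"dz":0,"yaw":5,"grip":0.015},{"dx":0,"dy":0,"dz":0,"yaw":0,"grip":0.015}]' 40
python3 -m inch '[{"dx":0,"dy":0,"dz":0.001,"yaw":3,"grip":0.015},{"dx":0,"dy":0,"dz":0.001,"yaw":2,"grip":0.015},{"dx":0,"dy":0,"dz":0.001,"yaw":0,"grip":0.015},{"dx":0,"dy":0,"dz":0,"yaw":0,"grip":0.015}]' 40
python3 -c "
from h import *
P=pose();s=ctrl.get_state();print(yaw_of(P[1])%360,s['wrist_force'],s['wrist_torque'],P[1][:,2])"
```

```text
time_s: 8.33
ee_pos: [0.5207, 0.0643, 0.1062]
eef_rot: [-0.441, -3.11, -0.002]
wrist_force: [-5.8, 0.0, 14.5]
gripper_width: 0.028
grasp_force: 40.0
time_s: 8.67
ee_pos: [0.5215, 0.064, 0.1054]
eef_rot: [0.571, 3.089, 0.004]
wrist_force: [-9.3, -1.4, 35.1]
gripper_width: 0.0277
grasp_force: 40.0
159.06259663418467 [-9.30771496 -1.43587192 35.12941774] [-0.35743382  2.70523058  0.1487917 ] [ 0.0011492   0.00226855 -0.99999677]
```

```bash
python3 -m inch '[{"dx":0.0014,"dy":-0.0005,"dz":-0.002,"yaw":0,"grip":0.015},{"dx":0,"dy":0,"dz":0,"yaw":0,"grip":0.015},{"dx":0,"dy":0,"dz":0,"yaw":0,"grip":0.015}]' 40
python3 -m inch '[{"dx":0,"dy":0,"dz":0.001,"yaw":0,"grip":0.015},{"dx":0,"dy":0,"dz":0.001,"yaw":0,"grip":0.015},{"dx":0,"dy":0,"dz":0,"yaw":0,"grip":0.015}]' 40
python3 -c "
from h import *
P=pose();s=ctrl.get_state();print(yaw_of(P[1])%360,s['wrist_force'],s['wrist_torque'],P[1][:,2])"
```

```text
time_s: 8.92
ee_pos: [0.5208, 0.064, 0.106]
eef_rot: [0.57, 3.086, 0.003]
wrist_force: [-3.4, -1.5, 16.5]
gripper_width: 0.028
grasp_force: 40.0
time_s: 9.17
ee_pos: [0.5211, 0.0639, 0.1054]
eef_rot: [0.571, 3.086, 0.004]
wrist_force: [-6.7, -1.7, 30.4]
gripper_width: 0.0279
grasp_force: 40.0
159.04526367356482 [-6.71317977 -1.67664517 30.39370837] [-0.34141548  1.91924859  0.11493052] [ 0.00360991  0.0020862  -0.99999131]
```

```bash
python3 -m inch '[{"dx":0.0015,"dy":-0.001,"dz":-0.001,"yaw":0,"grip":0.015},{"dx":0,"dy":0,"dz":0,"yaw":0,"grip":0.015},{"dx":0,"dy":0,"dz":0,"yaw":0,"grip":0.015}]' 40
python3 -m inch '[{"dx":0,"dy":0,"dz":0,"yaw":4,"grip":0.015},{"dx":0,"dy":0,"dz":0,"yaw":4,"grip":0.015},{"dx":0,"dy":0,"dz":0,"yaw":0,"grip":0.015}]' 40
python3 -c "
from h import *
P=pose();s=ctrl.get_state();print(yaw_of(P[1])%360,s['wrist_force'],s['wrist_torque'],P[1][:,2])"
```

```text
time_s: 9.42
ee_pos: [0.5205, 0.0639, 0.1057]
eef_rot: [0.57, 3.083, 0.005]
wrist_force: [-1.7, -0.6, 19.3]
gripper_width: 0.0277
grasp_force: 40.0
time_s: 9.67
ee_pos: [0.5192, 0.0633, 0.1034]
eef_rot: [0.787, 3.037, 0.002]
wrist_force: [3.3, -0.5, -0.1]
gripper_width: 0.0281
grasp_force: 40.0
150.94896922799697 [ 3.30947296 -0.50700425 -0.09501441] [-0.36411934 -0.86338924  0.02301424] [ 4.49167383e-03 -1.10981641e-04 -9.99989906e-01]
```

It dropped at (0.5192, 0.0633). Going down now.

```bash
python3 -m inch '[{"dx":0,"dy":0,"dz":0.002,"yaw":0,"grip":0.015},{"dx":0,"dy":0,"dz":0.002,"yaw":0,"grip":0.015},{"dx":0,"dy":0,"dz":0.002,"yaw":0,"grip":0.015},{"dx":0,"dy":0,"dz":0,"yaw":0,"grip":0.015}]' 40
python3 -m inch '[{"dx":0,"dy":0,"dz":0.002,"yaw":0,"grip":0.015},{"dx":0,"dy":0,"dz":0.002,"yaw":0,"grip":0.015},{"dx":0,"dy":0,"dz":0.0015,"yaw":0,"grip":0.015},{"dx":0,"dy":0,"dz":0,"yaw":0,"grip":0.015}]' 40
python3 -c "
from h import *
P=pose();s=ctrl.get_state();print(yaw_of(P[1])%360,s['wrist_force'],s['wrist_torque'],s['joints'])"
```

```text
time_s: 10.0
ee_pos: [0.519, 0.063, 0.0966]
eef_rot: [0.783, 3.039, 0.0]
wrist_force: [5.6, -1.6, -1.3]
gripper_width: 0.0278
grasp_force: 40.0
time_s: 10.33
ee_pos: [0.519, 0.063, 0.0911]
eef_rot: [0.783, 3.039, 0.001]
wrist_force: [5.4, -2.6, -1.0]
gripper_width: 0.0276
grasp_force: 40.0
151.09390580154792 [ 5.43265298 -2.64955309 -1.01943166] [-0.66190455 -1.58359113 -0.04092833] [-0.49811273  0.47824245  0.387222    2.0424673  -0.2826946   0.66779912
  1.13920532]
```

It is fully down. First quarter turn clockwise follows.

```bash
python3 -m inch '[{"dx":-0.0004,"dy":-0.0001,"dz":0.0005,"yaw":7,"grip":0.015},{"dx":0,"dy":-0.0001,"dz":0,"yaw":7,"grip":0.015},{"dx":0,"dy":-0.0001,"dz":0,"yaw":7,"grip":0.015},{"dx":0,"dy":-0.0001,"dz":0,"yaw":7,"grip":0.015},{"dx":0,"dy":-0.0001,"dz":0,"yaw":7,"grip":0.015},{"dx":0,"dy":-0.0001,"dz":0,"yaw":7,"grip":0.015}]' 40
python3 -c "
from h import *
P=pose();s=ctrl.get_state();print(yaw_of(P[1])%360,s['wrist_force'],s['wrist_torque'],s['joints'][6])"
```

```text
time_s: 10.83
ee_pos: [0.5196, 0.0628, 0.0909]
eef_rot: [1.826, 2.551, 0.004]
wrist_force: [6.9, -2.1, -1.9]
gripper_width: 0.0276
grasp_force: 40.0
108.79391455053023 [ 6.87899044 -2.05930865 -1.87007468] [-0.46494702 -1.72143498  0.13458903] 0.5373053748215451
```

```bash
python3 -m inch '[{"dx":-0.0006,"dy":0.0008,"dz":0,"yaw":7,"grip":0.015},{"dx":0,"dy":-0.0001,"dz":0,"yaw":7,"grip":0.015},{"dx":0,"dy":-0.0001,"dz":0,"yaw":7,"grip":0.015},{"dx":0,"dy":-0.0001,"dz":0,"yaw":7,"grip":0.015},{"dx":0,"dy":-0.0001,"dz":0,"yaw":7,"grip":0.015},{"dx":0,"dy":-0.0001,"dz":0,"yaw":7,"grip":0.015},{"dx":0,"dy":-0.0001,"dz":0,"yaw":6,"grip":0.015},{"dx":0,"dy":0,"dz":0,"yaw":0,"grip":0.015}]' 40
python3 -c "
from h import *
P=pose();s=ctrl.get_state();print(yaw_of(P[1])%360,s['wrist_force'],s['wrist_torque'],s['joints'][6])"
python3 -m inch '[{"dx":0,"dy":0,"dz":0,"yaw":0,"grip":0.07},{"dx":0,"dy":0,"dz":0,"yaw":0,"grip":0.07},{"dx":0,"dy":0,"dz":0,"yaw":0,"grip":0.07},{"dx":0,"dy":0,"dz":0,"yaw":0,"grip":0.07},{"dx":0,"dy":0,"dz":0,"yaw":0,"grip":0.07}]' 40
```

```text
time_s: 11.5
ee_pos: [0.5195, 0.0627, 0.0909]
eef_rot: [2.706, 1.591, 0.004]
wrist_force: [5.5, -1.0, 3.3]
gripper_width: 0.0278
grasp_force: 40.0
60.897411603141705 [ 5.46014462 -0.95759264  3.34264105] [-0.35946907 -1.40952613 -0.03601016] -0.13692382843768286
time_s: 11.92
ee_pos: [0.5169, 0.0627, 0.0902]
eef_rot: [-2.705, -1.596, 0.002]
wrist_force: [0.3, -0.2, 0.0]
gripper_width: 0.0589
grasp_force: 0.0
```

The first quarter turn is done and the key released. Swing back 90° with open fingers, re-centre and regrip.

```bash
python3 -m inch '[{"dx":0.0013,"dy":0.0017,"dz":0,"yaw":-6,"grip":0.07},{"dx":0,"dy":0,"dz":0,"yaw":-7,"grip":0.07},{"dx":0,"dy":0,"dz":0,"yaw":-7,"grip":0.07},{"dx":0,"dy":0,"dz":0,"yaw":-7,"grip":0.07},{"dx":0,"dy":0,"dz":0,"yaw":-7,"grip":0.07},{"dx":0,"dy":0,"dz":0,"yaw":-7,"grip":0.07},{"dx":0,"dy":0,"dz":0,"yaw":-7,"grip":0.07}]' 40
python3 -m inch '[{"dx":0,"dy":0,"dz":0,"yaw":-7,"grip":0.07},{"dx":0,"dy":0,"dz":0,"yaw":-7,"grip":0.07},{"dx":0,"dy":0,"dz":0,"yaw":-7,"grip":0.07},{"dx":0,"dy":0,"dz":0,"yaw":-7,"grip":0.07},{"dx":0,"dy":0,"dz":0,"yaw":-7,"grip":0.07},{"dx":0,"dy":0,"dz":0,"yaw":-7,"grip":0.07},{"dx":0,"dy":0,"dz":0,"yaw":0,"grip":0.07},{"dx":0,"dy":0,"dz":0,"yaw":0,"grip":0.07}]' 40
python3 - <<'E'
from h import *
P=pose();im=cams.capture('wrist');print(P[0],yaw_of(P[1])%360,ctrl.get_state()['wrist_force'])
save('w5.png',im,(100,384,130,384),2)
E
```

```text
time_s: 12.5
ee_pos: [0.5193, 0.0629, 0.0905]
eef_rot: [-1.814, -2.564, 0.0]
wrist_force: [0.4, 0.3, -0.3]
gripper_width: 0.0699
grasp_force: 0.0
time_s: 13.17
ee_pos: [0.5195, 0.0627, 0.0906]
eef_rot: [-0.79, -3.04, -0.0]
wrist_force: [0.4, 0.9, 0.6]
gripper_width: 0.07
grasp_force: 0.0
[0.51953397 0.06274885 0.09056021] 150.85316945381973 [-0.34302012 -0.49614316  1.03410281]
```

View pics/w5.png

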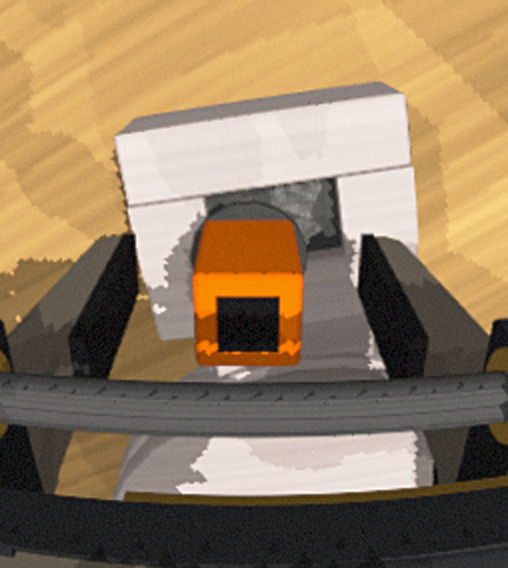

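The key stands upright in the screw at about (248,290), square to the open jaws, and the yellow line has left its old place. Second quarter turn.

```bash
python3 -m inch '[{"dx":0,"dy":0,"dz":0,"yaw":0,"grip":0.015},{"dx":0,"dy":0,"dz":0,"yaw":0,"grip":0.015},{"dx":0,"dy":0,"dz":0,"yaw":0,"grip":0.015},{"dx":0,"dy":0,"dz":0,"yaw":0,"grip":0.015},{"dx":0,"dy":0,"dz":0,"yaw":0,"grip":0.015},{"dx":0,"dy":0,"dz":0,"yaw":0,"grip":0.015}]' 40
python3 -m inch '[{"dx":0,"dy":0,"dz":0,"yaw":7,"grip":0.015},{"dx":0,"dy":0,"dz":0,"yaw":7,"grip":0.015},{"dx":0,"dy":0,"dz":0,"yaw":7,"grip":0.015},{"dx":0,"dy":0,"dz":0,"yaw":7,"grip":0.015},{"dx":0,"dy":0,"dz":0,"yaw":7,"grip":0.015},{"dx":0,"dy":0,"dz":0,"yaw":7,"grip":0.015},{"dx":0,"dy":0,"dz":0,"yaw":7,"grip":0.015}]' 40
python3 -m inch '[{"dx":0,"dy":0,"dz":0,"yaw":7,"grip":0.015},{"dx":0,"dy":0,"dz":0,"yaw":7,"grip":0.015},{"dx":0,"dy":0,"dz":0,"yaw":7,"grip":0.015},{"dx":0,"dy":0,"dz":0,"yaw":7,"grip":0.015},{"dx":0,"dy":0,"dz":0,"yaw":7,"grip":0.015},{"dx":0,"dy":0,"dz":0,"yaw":6,"grip":0.015},{"dx":0,"dy":0,"dz":0,"yaw":0,"grip":0.015}]' 40
python3 -c "
from h import *
P=pose();s=ctrl.get_state();print(yaw_of(P[1])%360,s['wrist_force'],s['wrist_torque'],s['joints'][6])"
python3 -m inch '[{"dx":0,"dy":0,"dz":0,"yaw":0,"grip":0.07},{"dx":0,"dy":0,"dz":0,"yaw":0,"grip":0.07},{"dx":0,"dy":0,"dz":0,"yaw":0,"grip":0.07},{"dx":0,"dy":0,"dz":0,"yaw":0,"grip":0.07},{"dx":0,"dy":0,"dz":0,"yaw":0,"grip":0.07},{"dx":0,"dy":0,"dz":0,"yaw":0,"grip":0.07}]' 40
```

```text
time_s: 13.72
ee_pos: [0.5197, 0.0631, 0.0906]
eef_rot: [-0.785, -3.042, 0.0]
wrist_force: [-0.5, -0.6, -1.2]
gripper_width: 0.0321
grasp_force: 0.0
time_s: 14.3
ee_pos: [0.5199, 0.063, 0.0906]
eef_rot: [1.982, 2.437, 0.0]
wrist_force: [0.4, -0.8, -1.5]
gripper_width: 0.0283
grasp_force: 39.5
time_s: 14.88
ee_pos: [0.5201, 0.0631, 0.0906]
eef_rot: [2.707, 1.593, 0.0]
wrist_force: [0.4, -0.0, 0.5]
gripper_width: 0.0279
grasp_force: 39.4
60.9351077827204 [ 0.4463421  -0.01951325  0.51935252] [-0.0452548  -0.01859097 -0.00057859] -0.13835573089078082
time_s: 15.38
ee_pos: [0.5198, 0.0629, 0.0906]
eef_rot: [-2.706, -1.596, -0.0]
wrist_force: [-0.3, -0.1, 0.0]
gripper_width: 0.066
grasp_force: 0.0
```

```bash
python3 -m inch '[{"dx":0,"dy":0,"dz":0,"yaw":-6,"grip":0.07},{"dx":0,"dy":0,"dz":0,"yaw":-7,"grip":0.07},{"dx":0,"dy":0,"dz":0,"yaw":-7,"grip":0.07},{"dx":0,"dy":0,"dz":0,"yaw":-7,"grip":0.07},{"dx":0,"dy":0,"dz":0,"yaw":-7,"grip":0.07},{"dx":0,"dy":0,"dz":0,"yaw":-7,"grip":0.07},{"dx":0,"dy":0,"dz":0,"yaw":-7,"grip":0.07}]' 40
python3 -m inch '[{"dx":0,"dy":0,"dz":0,"yaw":-7,"grip":0.07},{"dx":0,"dy":0,"dz":0,"yaw":-7,"grip":0.07},{"dx":0,"dy":0,"dz":0,"yaw":-7,"grip":0.07},{"dx":0,"dy":0,"dz":0,"yaw":-7,"grip":0.07},{"dx":0,"dy":0,"dz":0,"yaw":-7,"grip":0.07},{"dx":0,"dy":0,"dz":0,"yaw":-7,"grip":0.07},{"dx":0,"dy":0,"dz":0,"yaw":0,"grip":0.07},{"dx":0,"dy":0,"dz":0,"yaw":0,"grip":0.07}]' 40
python3 - <<'E'
from h import *
im=cams.capture('wrist');save('w6.png',im,(100,384,130,384),2)
E
python3 -m inch '[{"dx":0,"dy":0,"dz":0,"yaw":0,"grip":0.015},{"dx":0,"dy":0,"dz":0,"yaw":0,"grip":0.015},{"dx":0,"dy":0,"dz":0,"yaw":0,"grip":0.015},{"dx":0,"dy":0,"dz":0,"yaw":0,"grip":0.015},{"dx":0,"dy":0,"dz":0,"yaw":0,"grip":0.015},{"dx":0,"dy":0,"dz":0,"yaw":0,"grip":0.015},{"dx":0,"dy":0,"dz":0,"yaw":0,"grip":0.015},{"dx":0,"dy":0,"dz":0,"yaw":0,"grip":0.015}]' 40
python3 -m inch '[{"dx":0,"dy":0,"dz":0,"yaw":7,"grip":0.015},{"dx":0,"dy":0,"dz":0,"yaw":7,"grip":0.015},{"dx":0,"dy":0,"dz":0,"yaw":7,"grip":0.015},{"dx":0,"dy":0,"dz":0,"yaw":7,"grip":0.015},{"dx":0,"dy":0,"dz":0,"yaw":7,"grip":0.015},{"dx":0,"dy":0,"dz":0,"yaw":7,"grip":0.015},{"dx":0,"dy":0,"dz":0,"yaw":7,"grip":0.015}]' 40
python3 -c "
from h import *
P=pose();s=ctrl.get_state();print(yaw_of(P[1])%360,s['wrist_force'],s['wrist_torque'],s['joints'][6])"
```

```text
time_s: 15.97
ee_pos: [0.5198, 0.0629, 0.0907]
eef_rot: [1.815, 2.564, 0.0]
wrist_force: [-0.1, -0.3, -0.1]
gripper_width: 0.0698
grasp_force: 0.0
time_s: 16.63
ee_pos: [0.5199, 0.0627, 0.0907]
eef_rot: [0.791, 3.04, 0.001]
wrist_force: [0.1, 0.4, 0.2]
gripper_width: 0.0699
grasp_force: 0.0
time_s: 17.35
ee_pos: [0.5198, 0.0631, 0.0906]
eef_rot: [0.785, 3.042, 0.0]
wrist_force: [-0.3, -0.3, 0.6]
gripper_width: 0.028
grasp_force: 39.5
time_s: 17.93
ee_pos: [0.5199, 0.0631, 0.0906]
eef_rot: [1.982, 2.437, 0.0]
wrist_force: [0.6, -0.2, -1.9]
gripper_width: 0.028
grasp_force: 39.5
101.74966292276476 [ 0.58000365 -0.19977039 -1.87549885] [-0.00089504 -0.14867787  0.1498074 ] 0.4355138178364179
```

```bash
T='from h import *
P=pose();s=ctrl.get_state();print(yaw_of(P[1])%360,s["wrist_torque"][2],s["gripper_width"])'
python3 -m inch '[{"dx":0,"dy":0,"dz":0,"yaw":5,"grip":0.015},{"dx":0,"dy":0,"dz":0,"yaw":5,"grip":0.015},{"dx":0,"dy":0,"dz":0,"yaw":3,"grip":0.015}]' 40 >/dev/null; python3 -c "$T"
python3 -m inch '[{"dx":0,"dy":0,"dz":0,"yaw":3,"grip":0.015},{"dx":0,"dy":0,"dz":0,"yaw":3,"grip":0.015}]' 40 >/dev/null; python3 -c "$T"
python3 -m inch '[{"dx":0,"dy":0,"dz":0,"yaw":3,"grip":0.015},{"dx":0,"dy":0,"dz":0,"yaw":1,"grip":0.015}]' 40 >/dev/null; python3 -c "$T"
```

```text
88.86139673979007 0.12726776222465103 0.027985470618199105
82.94702068768751 0.11891726285193266 0.027869567994294676
78.9852691178313 0.0765978699715743 0.028046399422731048
```

View pics/w6.png

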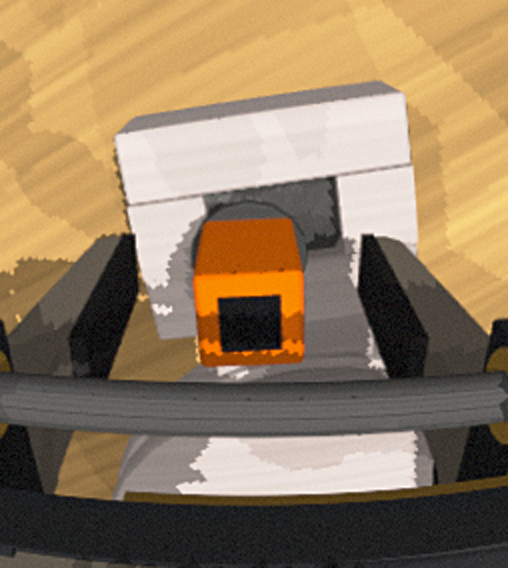

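Before the third turn the key stood square between the open jaws at about (250,290). The stop has not been reached yet, so I'll continue in small steps.

```bash
T='from h import *
P=pose();s=ctrl.get_state();print(yaw_of(P[1])%360,s["wrist_torque"][2],s["gripper_width"])'
python3 -m inch '[{"dx":0,"dy":0,"dz":0,"yaw":3,"grip":0.015},{"dx":0,"dy":0,"dz":0,"yaw":1,"grip":0.015}]' 40 >/dev/null; python3 -c "$T"
python3 -m inch '[{"dx":0,"dy":0,"dz":0,"yaw":3,"grip":0.015},{"dx":0,"dy":0,"dz":0,"yaw":1,"grip":0.015}]' 40 >/dev/null; python3 -c "$T"
python3 -m inch '[{"dx":0,"dy":0,"dz":0,"yaw":3,"grip":0.015},{"dx":0,"dy":0,"dz":0,"yaw":1,"grip":0.015}]' 40 >/dev/null; python3 -c "$T"
```

```text
75.02758015320593 0.2710771837319731 0.028025491376838945
71.11892024769789 0.5994899207732536 0.027993460755289905
67.17865864181525 1.0266834413543264 0.02831112786041769
```

The torque rises steadily to 1.0 N m, so the screw is hard on its stop. Unwind the elastic twist, check it is bottomed, and let go.

```bash
python3 -m inch '[{"dx":0,"dy":0,"dz":0,"yaw":-4,"grip":0.015},{"dx":0,"dy":0,"dz":0.001,"yaw":-3,"grip":0.015},{"dx":0,"dy":0,"dz":0.001,"yaw":0,"grip":0.015},{"dx":0,"dy":0,"dz":0,"yaw":0,"grip":0.015}]' 40
python3 -c "
from h import *
print(ctrl.get_state()['wrist_torque'])"
python3 -m inch '[{"dx":0,"dy":0,"dz":0,"yaw":0,"grip":0.08},{"dx":0,"dy":0,"dz":0,"yaw":0,"grip":0.08},{"dx":0,"dy":0,"dz":0,"yaw":0,"grip":0.08},{"dx":0,"dy":0,"dz":0,"yaw":0,"grip":0.08},{"dx":0,"dy":0,"dz":0,"yaw":0,"grip":0.08},{"dx":0,"dy":0,"dz":0,"yaw":0,"grip":0.08},{"dx":0,"dy":0,"dz":0,"yaw":0,"grip":0.08}]' 40
```

```text
time_s: 19.35
ee_pos: [0.5203, 0.063, 0.0905]
eef_rot: [-2.506, -1.891, -0.003]
wrist_force: [-3.9, 1.1, 18.0]
gripper_width: 0.028
grasp_force: 39.5
[-0.02661351  1.14920744 -0.00832378]
time_s: 19.93
ee_pos: [0.5197, 0.063, 0.0884]
eef_rot: [-2.508, -1.892, 0.001]
wrist_force: [-0.1, 0.5, -0.4]
gripper_width: 0.0723
grasp_force: 0.0
```

```bash
python3 -m inch '[{"dx":0,"dy":0,"dz":-0.015,"yaw":0,"grip":0.08},{"dx":0,"dy":0,"dz":-0.03,"yaw":0,"grip":0.08},{"dx":0,"dy":0,"dz":-0.035,"yaw":0,"grip":0.08},{"dx":0,"dy":0,"dz":-0.035,"yaw":0,"grip":0.08},{"dx":0,"dy":0,"dz":-0.03,"yaw":0,"grip":0.08},{"dx":0,"dy":0,"dz":0,"yaw":0,"grip":0.08},{"dx":0,"dy":0,"dz":0,"yaw":0,"grip":0.08}]'
python3 - <<'E'
from h import *
P=pose();im=cams.capture('wrist');m=orange(im)
n,lab,st,ce=cv2.connectedComponentsWithStats(m);i=1+np.argmax(st[1:,4]);print(st[i],onz('wrist',ce[i][::-1],.1,P))
print('head',[(d['score'],onz('wrist',d['pixel'],.085,P).round(4)) for d in cams.place_of('wrist','key_head')[:2]])
print('tip',[(d['score'],onz('wrist',d['pixel'],.01,P).round(4)) for d in cams.place_of('wrist','key_tip')[:2]])
w=np.array([onz('wrist',p,.106,P)[:2] for p in np.argwhere(lab==i)]);print(cv2.minAreaRect((w*1000).astype(np.float32)))
E
```

```text
time_s: 20.52
ee_pos: [0.5205, 0.0634, 0.2349]
eef_rot: [2.507, 1.893, 0.005]
wrist_force: [-0.3, 1.2, -1.3]
gripper_width: 0.0798
grasp_force: 0.0
[239 166  29  35 695] [0.52088398 0.06711492 0.1       ]
head [(0.79, array([0.5211, 0.0604, 0.085 ])), (0.79, array([ 0.4312, -0.0236,  0.085 ]))]
tip [(0.97, array([ 0.434 , -0.0189,  0.01  ])), (0.74, array([ 0.3582, -0.1365,  0.01  ]))]
((521.0414428710938, 67.09466552734375), (33.68024444580078, 27.060335159301758), 74.05313110351562)
```

```bash
python3 -c "
from plant import ctrl
print(ctrl.finish_job())"
```

```text
the job is handed in; nothing more can be done
None
```

I took the orange key out, seated it in the socket, and turned the screw clockwise in three grips until it was hard on its stop (about 1 N·m). The key stands fully down in the screw, and I handed the job in at about 21 s; the interface returned no verdict.

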